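Stand a doming stake upright on the stand and test it for wobble

ROBOT

A 6-joint arm with a two-finger parallel gripper is mounted at the origin on a cart in front of the work surface, level with it; the furniture and walls round the work are solid. World frame = base frame: x ahead of the robot, y to its left, z up, the work surface at z = 0. Lengths are in m, angles in rad, forces in N, time in s.
With the tool pointing down it reaches from about 0.225 to 0.875 m from the base axis. Payload 3.4 kg.
Tool frame: the origin (TCP) lies between the finger pads; the fingertips stand 19 mm ahead of it and the grasp point (between the pads) is the TCP; z points along the fingers, y is the line along which they close (so a half turn about z gives the same grasp; the last joint's range is limited). The gripper opens to 85 mm and grips with 20 to 120 N. Pads are 22 mm wide; open, the fingers measure 114 mm over their backs; the gripper's body (76 mm by 85 mm) begins 54 mm behind the grasp point. The pads swing forward as they close: fully open they stand 13 mm farther back than shut.
Start: joints at [-1.224, 0.276, 1.505, -0, 1.361, -0.121], TCP at [0.259, -0.513, 0.228] pointing down, gripper open.
Joint ranges: [-2.89, 2.89], [-0.75, 2.08], [0.22, 2.7], [-1.18, 4.32], [0.11, 2.71], [-2.7, 2.7]. Speed limits (rad/s): [2.57, 2.57, 3.14, 3.14, 3.14, 3.14].

INTERFACE

Orientations are given as a unit quaternion [w, x, y, z].
In Python, from rig import get_state, imaging, ticket gives the robot as it stands. The module is installed in compiled form; this text tells all that it offers.
- The arm moves only by the shell command python3 -m inch 'ROWS' [FORCE]. ROWS is JSON, a list of rows, each an object with "claw": the opening, from -1 (shut) to 1 (fully open); "travel": the shift along the world's x, y, z in units of 200 mm (1.0 is 200 mm), a list of three; "turn": the turn about the world's z in units of 180 degrees (1.0 is 180 degrees). A call has 1 to 5 rows; each row is the pose to reach, as a shift and turn from the pose commanded when the call began, turning the shorter way round; what a row does not reach only later rows make up. A row lasts 1/10 s, in which the tool goes at most 50 mm and 8.59 degrees, less where a joint would pass 70% of its speed; a pose out of reach is approached as far as the arm can. A call with a number of a shift or a turn outside -1 to 1 is refused whole. A call with a gripper value outside its range is refused whole. The fingers move at their own pace and stop on an object; FORCE is the grip in N (left out, the last holds). Time passes only in rows, so rows that repeat a pose let the fingers close. It gives the time, the measured TCP pose, the force, the opening and the grip force at its end, in the units of the state.
- get_state(): the state, without advancing time (a new reading comes with each control period).
- imaging.get_image(name): name is "scene" or "top"; returns the picture (420x560x3 uint8, red, green, blue); there is no depth.
- imaging.camera_params(name): a dict with "camera_matrix" (3x3 intrinsics, pixels), "cam_to_world" (4x4, takes a point from camera to world coordinates). Camera axes: x right, y down, z forward; pixel columns grow to the right and rows downward; lengths in m; the calibration is good to about 2 mm. A picture is of the moment at which its call begins. camera_params takes no time and is no camera call.
- ticket.sign_off(): hands the job in; it is judged then, once.
The state is a dict: "clock": time; "qpos": joint angles; "qd": joint speeds; "effort": joint torques, N m; "position": TCP position; "ee_rot": TCP orientation; "contact_force": force on the tool from outside, world axes, zero at the start; "moment": the same for the moment, N m; "width": finger opening in m; "gripper_force": force on a finger pad.
Only numpy, scipy, OpenCV 4.12 (cv2) and the standard library are available. Lean on these libraries where they do the work, as an engineer would, in place of code of your own. Each camera call takes 0.05 s, during which the arm holds its last target. There are 200 camera calls.

TASK

Take the steel doming stake out of the sloping rest and stand it upright on its narrow foot in the middle of the stand's square plate, setting it down gently, and let go. Then, with a fingertip, nudge its head sideways just until the stake rocks slightly on its foot, back off and leave it standing upright and still on its own; do not disturb the other things on the table.

Things in the scene. Friction and masses are not known exactly. Their poses are not given: they have to be found in the camera images.
- stake: Turned steel doming stake, 150 mm tall, 0.55-0.9 kg, top-heavy; origin: centre of the foot's underside; z runs along it to the head; round about z. Foot 24 mm in diameter, 10 mm thick; slim shank 18-20 mm up to 98 mm. Starts loose in the rest, leaning 35 degrees, head up and roughly towards the robot; comes out when lifted straight up. Standing, it topples beyond about 7 degrees.
- stake_head (a point): Middle of the stake's head, on its axis, 120 mm from the foot. The head has a straight belt 36 mm in diameter from 108 to 132 mm, a cone below it and a dome above to 150 mm. 0.5 to 0.9 N sideways here rocks the standing stake; axes as the stake's.
- rest: Fixed aluminium tool rest, base plate 110 x 70 mm; origin on the table. The stake leans towards the rest's own -x with its foot at (30, 0, 36) mm in the rest's frame, in a trough open on its upper side: pocket cheeks up to 22 mm and a two-pronged saddle 68-78 mm along the stake from the foot. The head is free all round. (A tall wire trolley stands just past the table's right end: keep the arm clear of it.)
- stand: Fixed stand: round dark base 110 mm across, column, and on top a level square grey metal plate 100 x 100 x 10 mm, centred over the base. Origin: centre of the base's underside, on the table. The plate's top face was left anywhere from 60 to 85 mm above the origin: this is not reported and must be seen or found by touch. It is clamped and does not yield.
- pen: Bystander: blue pen lying on the table, 124 mm long, 12 mm thick; origin under its middle.
- tin: Bystander: round flat tin with a dark lid, 64 mm in diameter, 24 mm high; origin under its middle.
- tweezers: Bystander: steel tweezers, 122 mm long, 9 mm high; origin under the middle.
- brush: Bystander: brush with a wooden handle, 157 mm long, 10 mm high; origin under the middle.
- dish: Bystander: covered glass dish, 69 mm in diameter, 17 mm high; origin under its middle.
- beaker: Bystander: small glass beaker, 49 mm in diameter, 59 mm high; origin under its middle.
Things that resemble listed ones, but are neither listed nor needed, are in the scene too. There is more than one size of the stake; the one meant has the size given above.

How it is judged:
On the way, in this order (a step that is already met when the one before it is completed fails the run):
1. the stake is lifted clear of the rest (distance between stake and rest above 0.1 m and contact force between stake and rest below 0.05 N), for 0.1 s.
2. the stake stands upright and still on the plate, let go (angle between stake's own z axis and vertical below 0.05 rad and horizontal distance between stake and stand below 0.025 m and height (world z) of stake above 0.05 m and contact force between stake and stand above 2 N and contact force between stake and the arm below 0.05 N and contact force between stake and the fingers below 0.05 N and linear speed of stake below 0.02 m/s and angular speed of stake below 0.15 rad/s), for 0.5 s.
3. a finger nudges it so that it rocks slightly on its foot (angle between stake's own z axis and vertical above 0.01 rad and contact force between stake and stand above 0.5 N and (contact force between stake and the fingers above 0.1 N or contact force between stake and the arm above 0.1 N)).
At the end, for the whole second after the job is handed in: The stake stands by itself on its foot on the stand's plate, within 3 degrees of vertical and at rest, its foot within 25 mm of the middle of the plate, touched by nothing but the plate (all of step 2).
It fails at once if the stake is banged or pressed hard on the plate (over 40 N) (contact force between stake and stand above 40 N).
It fails at once if the stake is let go above the plate and drops (linear speed of stake above 0.25 m/s and height (world z) of stake above 0.05 m and contact force between stake and the fingers below 0.5 N).
It fails at once if one of the other things is moved by more than 30 mm (distance of any of pen, tin, tweezers, brush, dish, beaker from where it was at the start of the episode above 0.03 m).
It also fails if it takes over 61 s, if anything falls off the work surface, if the arm or the gripper's body presses on something with over 40 N, if the wrist force passes 120 N, or if a joint passes its speed limit or range.

## Working session

There is one attempt and no reset: what is moved stays moved. The work goes in short steps, Python scripts to look and compute and a shell command to move; the robot and the scene stay as the last step left them, time stands still between calls to the robot, and variables do not carry over. Pictures are saved under pics/ and viewed, at most 10 in all, crops included, and the job is handed in when it is done.

```bash
mkdir -p pics; cat > h.py <<'E'
import numpy as np,cv2
from rig import get_state,imaging,ticket
def snap(n,f,crop=None,s=1):
    im=imaging.get_image(n)[:,:,::-1]
    if crop: a,b,c,d=crop; im=im[b:d,a:c]
    cv2.imwrite('pics/'+f,cv2.resize(im,None,fx=s,fy=s,interpolation=cv2.INTER_CUBIC))
def ray(n,u,v):
    p=imaging.camera_params(n);K=np.array(p['camera_matrix']);T=np.array(p['cam_to_world'])
    return T[:3,3],T[:3,:3]@np.linalg.inv(K)@[u,v,1]
def atz(n,u,v,z):
    o,d=ray(n,u,v); return o+d*(z-o[2])/d[2]
def tri(u1,v1,u2,v2):
    o,d=ray('scene',u1,v1);p,e=ray('top',u2,v2)
    s=np.linalg.lstsq(np.c_[d,-e],p-o,rcond=None)[0]
    a,b=o+d*s[0],p+e*s[1]; return (a+b)/2,np.linalg.norm(a-b)
def proj(n,P):
    p=imaging.camera_params(n);T=np.linalg.inv(np.array(p['cam_to_world']))
    q=np.array(p['camera_matrix'])@(T[:3,:3]@P+T[:3,3]);return q[:2]/q[2]
E
python3 - <<'E'
from h import *
np.set_printoptions(precision=3,suppress=True)
snap('scene','s0.png',None,1.4);snap('top','t0.png',None,1.4)
for n in('scene','top'):
    p=imaging.camera_params(n);print(p['camera_matrix'],p['cam_to_world'])
s=get_state();print(s)
E
```

```text
[[491.366   0.    279.908]
 [  0.    491.366 210.439]
 [  0.      0.      1.   ]] [[-0.694 -0.427  0.58   0.016]
 [-0.72   0.399 -0.568  0.571]
 [ 0.011 -0.812 -0.584  0.704]
 [ 0.     0.     0.     1.   ]]
[[489.053   0.    275.081]
 [  0.    489.053 213.848]
 [  0.      0.      1.   ]] [[-0.014 -0.995  0.104  0.466]
 [-1.     0.015  0.013  0.003]
 [-0.015 -0.104 -0.995  1.125]
 [ 0.     0.     0.     1.   ]]
{'clock': 0.1, 'qpos': array([-1.224,  0.277,  1.506, -0.   ,  1.361, -0.121]), 'qd': array([-0.002, -0.001, -0.003,  0.001, -0.001, -0.   ]), 'effort': array([  0.001, -41.77 , -24.641,  -0.   ,   0.006,  -0.   ]), 'position': array([ 0.259, -0.513,  0.227]), 'ee_rot': array([-0.001,  0.973,  0.232, -0.   ]), 'contact_force': array([-0.018,  0.426, -0.674]), 'moment': array([-0.006,  0.   ,  0.019]), 'gripper_force': 0.0, 'width': 0.0852841668909398}
```

View pics/s0.png

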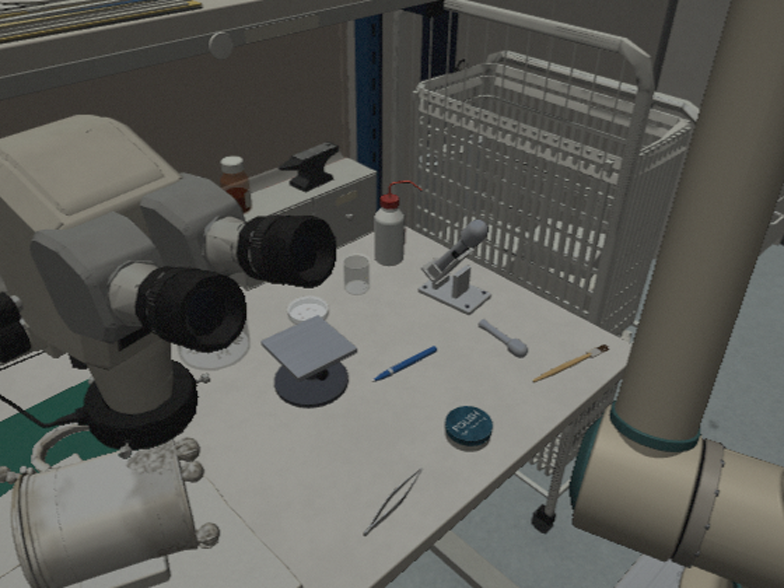

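View pics/t0.png

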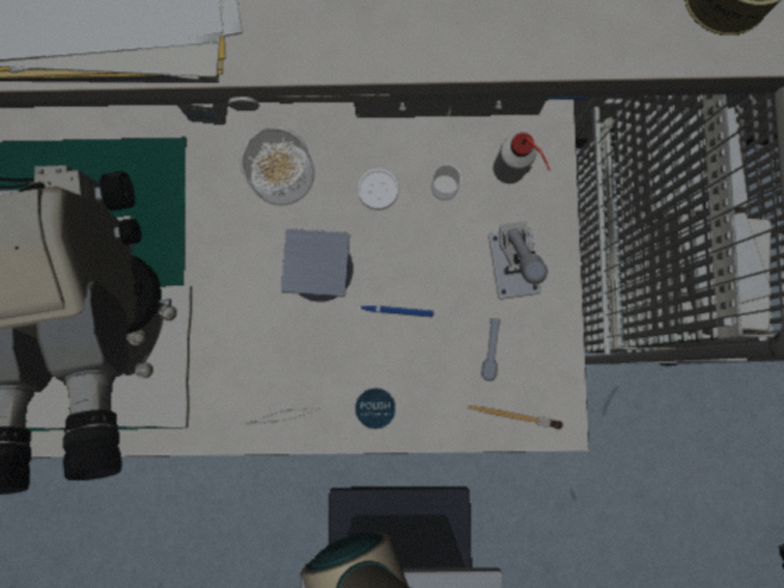

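The listed stake is the one leaning in the rest: scene (475,235), top (530,262), both in the 1.4x pictures. The smaller one lying on the table at top (490,350) is a decoy. I'll confirm this in an enlarged crop.

```bash
python3 - <<'E'
from h import *
a=imaging.get_image('scene')[:,:,::-1];b=imaging.get_image('top')[:,:,::-1]
r=lambda im,x,y,w,h,s:cv2.resize(im[y:y+h,x:x+w],None,fx=s,fy=s,interpolation=cv2.INTER_CUBIC)
# each tile 100x75 px *4
t=np.vstack([np.hstack([r(a,280,145,100,75,4),r(b,325,150,100,75,4)]),np.hstack([r(a,170,215,100,75,4),r(b,185,150,100,75,4)])])
cv2.imwrite('pics/c1.png',t)
E
```

```text
(no output)
```

View pics/c1.png

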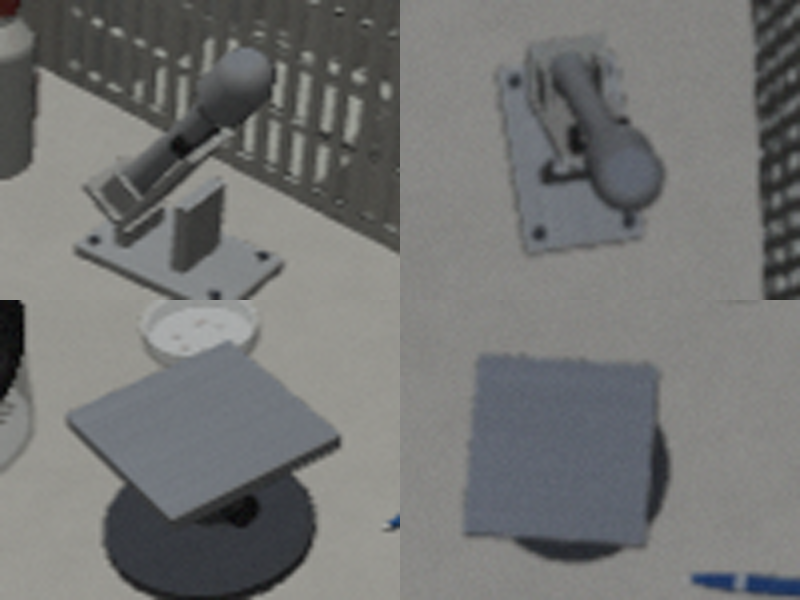

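```bash
python3 - <<'E'
from h import *
np.set_printoptions(precision=4,suppress=True)
T=lambda u,v:(325+(u-400)/4,150+v/4)
P=[atz('top',*T(*c),.007) for c in((498,68),(528,253),(645,237))]
print(P,'edges',np.linalg.norm(P[0]-P[1]),np.linalg.norm(P[1]-P[2]))
d=P[1]-P[0];c=(P[0]+P[2])/2;e=P[2]-P[1];yaw=np.arctan2(d[1],d[0])
yaw2=np.arctan2(e[1],e[0])+np.pi/2
print('lean dir deg',np.degrees(yaw),np.degrees(yaw2)); l=d[:2]/np.linalg.norm(d[:2])
for s in(0,90,120,150):
    h=np.r_[c[:2]+l*(-.03+s*1e-3*np.sin(.611)),.036+s*1e-3*np.cos(.611)]
    print(s,h,(proj('scene',h)-[280,145])*4,(proj('top',h)-[325,150])*4+[400,0])
print('head tri',tri(280+236/4,145+84/4,*T(627,172)))
S=lambda u,v:(170+u/4,215+(v-300)/4);U=lambda u,v:(185+(u-400)/4,150+(v-300)/4)
sc=[(66,413),(232,343),(341,437),(173,516)];tc=[(480,355),(657,365),(645,545),(466,533)]
# correspondence: try all rotations
for k in range(4):
    r=[tri(*S(*sc[i]),*U(*tc[(i+k)%4])) for i in range(4)]
    print(k,[round(x[1],4) for x in r],*[x[0] for x in r],'mean',np.mean([x[0] for x in r],0))
E
```

```text
[array([ 0.6891, -0.1557,  0.007 ]), array([ 0.5812, -0.1697,  0.007 ]), array([ 0.5893, -0.2369,  0.007 ])] edges 0.10884406947061949 0.06768345013809593
lean dir deg -172.62881774461277 6.944708317064169
0 [ 0.669  -0.1924  0.036 ] [145.1179 196.3967] [571.4549  91.8743]
90 [ 0.6178 -0.1991  0.1097] [225.3175 121.9534] [611.9859 161.9042]
120 [ 0.6007 -0.2013  0.1343] [254.264   95.0845] [626.9193 187.7063]
150 [ 0.5836 -0.2035  0.1589] [284.434  67.08 ] [642.6605 214.9041]
head tri (array([ 0.61  , -0.1994,  0.1381]), np.float64(0.004568373208667048))
0 [np.float64(0.003), np.float64(0.0004), np.float64(0.0024), np.float64(0.0037)] [0.6896 0.1705 0.0725] [0.6817 0.0723 0.0702] [0.5836 0.0806 0.0704] [0.5918 0.1781 0.073 ] mean [0.6367 0.1254 0.0715]
1 [np.float64(0.0817), np.float64(0.0606), np.float64(0.0648), np.float64(0.0619)] [0.72   0.1079 0.0145] [0.5971 0.0981 0.1275] [0.5581 0.1455 0.1334] [0.6772 0.1574 0.0134] mean [0.6381 0.1272 0.0722]
2 [np.float64(0.1371), np.float64(0.0084), np.float64(0.132), np.float64(0.0154)] [0.6217 0.1337 0.0913] [0.5753 0.1569 0.1751] [0.6288 0.1253 0.0952] [ 0.7157  0.0871 -0.0681] mean [0.6354 0.1258 0.0734]
3 [np.float64(0.0592), np.float64(0.068), np.float64(0.068), np.float64(0.0819)] [0.6029 0.1903 0.1318] [0.6494 0.1366 0.133 ] [0.6661 0.0545 0.0147] [0.616 0.115 0.014] mean [0.6336 0.1241 0.0734]
```

Crop: the large stake leans in the rest, head at crop (236,84) in scene and (627,172) in top, and that is the full-size one meant. The stand's plate centre comes out at about (0.637, 0.125, 0.0715). I'll approach with y first, to stay clear of the trolley.

```bash
python3 -m inch '[{"claw":1,"travel":[0.1,0.25,0.1],"turn":-0.04},{"claw":1,"travel":[0.2,0.5,0.1],"turn":-0.08},{"claw":1,"travel":[0.3,0.75,0.1],"turn":-0.111},{"claw":1,"travel":[0.4,1.0,0.1],"turn":-0.111},{"claw":1,"travel":[0.6,1.0,0.1],"turn":-0.111}]' 25
python3 -m inch '[{"claw":1,"travel":[0.25,0.1,0],"turn":0},{"claw":1,"travel":[0.45,0.25,0],"turn":0},{"claw":1,"travel":[0.65,0.4,0],"turn":0},{"claw":1,"travel":[0.85,0.55,0],"turn":0},{"claw":1,"travel":[0.95,0.55,0],"turn":0}]'
python3 - <<'E'
from h import *
s=get_state();print(s['clock'],s['position'],s['ee_rot'],s['qpos'])
E
```

```text
clock: 0.7
position: [0.3763, -0.3083, 0.2483]
ee_rot: [-0.001, 0.998, 0.059, -0.002]
contact_force: [1.3, -3.0, -0.4]
width: 0.0855
gripper_force: 0.0
clock: 1.2
position: [0.5718, -0.1991, 0.248]
ee_rot: [-0.001, 0.998, 0.062, 0.0]
contact_force: [0.2, -1.5, -0.7]
width: 0.0855
gripper_force: 0.0
1.2 [ 0.5718456  -0.19911084  0.24795431] [-1.09251307e-03  9.98093221e-01  6.17132872e-02  4.45837060e-04] [-0.45135722  0.31241047  1.40302911  0.00236596  1.42644923  0.99559328]
```

```bash
python3 -m inch '[{"claw":1,"travel":[0.1,0.01,0],"turn":0},{"claw":1,"travel":[0.18,0.01,0],"turn":0},{"claw":1,"travel":[0.18,0.01,-0.15],"turn":0},{"claw":1,"travel":[0.18,0.01,-0.25],"turn":0},{"claw":1,"travel":[0.18,0.01,-0.25],"turn":0}]'
python3 - <<'E'
from h import *
a=imaging.get_image('scene')[:,:,::-1]
cv2.imwrite('pics/c2.png',cv2.resize(a[100:240,250:430],None,fx=4,fy=4,interpolation=cv2.INTER_CUBIC))
E
```

```text
clock: 1.7
position: [0.6033, -0.2002, 0.1945]
ee_rot: [-0.002, 0.998, 0.06, -0.003]
contact_force: [-0.5, 0.6, -0.3]
width: 0.0854
gripper_force: 0.0
```

View pics/c2.png

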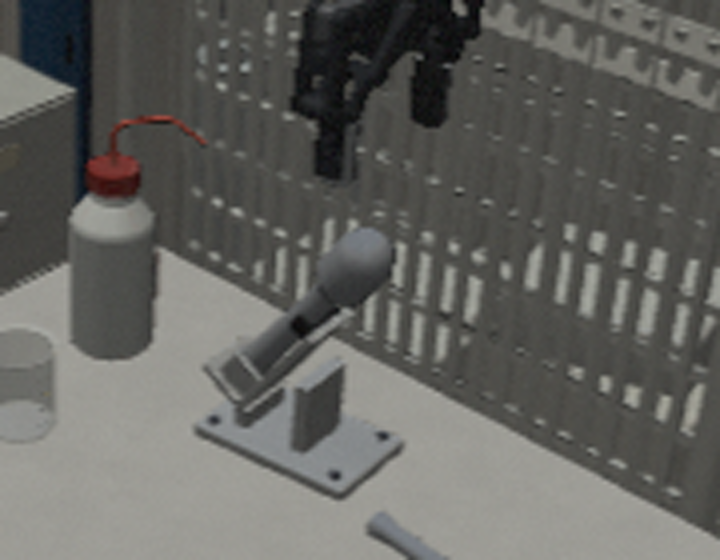

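The crop shows the fingertips at (333,180) and (430,122), with the head below at about (356,268) and its dome tip at (385,235).

```bash
python3 - <<'E'
from h import *
for z in(.195,.185,.175,.155,.1425,.136): print(z,(proj('scene',np.array([.604,-.2,z]))-[250,100])*4)
h=np.array([.609,-.2,.136])
for s in(0,78,98,108,120,132,150):
    p=h+(s-120)*1e-3*np.array([-.5736*.9925,-.5736*.122,.819]);print(s,p,(proj('scene',p)-[250,100])*4)
E
```

```text
0.195 [377.756402   178.13097682]
0.185 [376.15714074 194.29854515]
0.175 [374.57504126 210.29261817]
0.155 [371.46123439 241.77133047]
0.1425 [369.54846004 261.10832734]
0.136 [368.56374944 271.06315851]
0 [ 0.67731576 -0.1916025   0.03772   ] [254.30813965 369.04733579]
78 [ 0.63291052 -0.19706087  0.101602  ] [322.20411091 305.05374737]
98 [ 0.62152456 -0.19846046  0.117982  ] [340.7729438  287.55217507]
108 [ 0.61583158 -0.19916025  0.126172  ] [350.24796954 278.62173508]
120 [ 0.609 -0.2    0.136] [361.7905976  267.74253009]
132 [ 0.60216842 -0.20083975  0.145828  ] [373.52596759 256.68166119]
150 [ 0.59192106 -0.20209938  0.16057   ] [391.50110821 239.73965816]
```

```bash
python3 - <<'E'
from h import *
s=get_state();print(s['position'])
y=np.array([np.sin(np.radians(7)),-np.cos(np.radians(7)),0])
for z in(.21,.1885,.178):
  for k in(-.057,-.043,.043,.057): print(z,k,((proj('scene',np.array([.605,-.2,z])+k*y)-[250,100])*4).round())
E
```

```text
[ 0.60437791 -0.20078963  0.19665049]
0.21 -0.057 [319. 191.]
0.21 -0.043 [334. 182.]
0.21 0.043 [421. 126.]
0.21 0.057 [434. 117.]
0.1885 -0.057 [317. 227.]
0.1885 -0.043 [331. 217.]
0.1885 0.043 [417. 160.]
0.1885 0.057 [430. 151.]
0.178 -0.057 [315. 244.]
0.178 -0.043 [330. 234.]
0.178 0.043 [415. 177.]
0.178 0.057 [428. 168.]
```

```bash
python3 -m inch '[{"claw":1,"travel":[0.01,0.01,-0.1],"turn":0},{"claw":1,"travel":[0.01,0.01,-0.2],"turn":0},{"claw":1,"travel":[0.01,0.01,-0.24],"turn":0},{"claw":0.3,"travel":[0.01,0.01,-0.24],"turn":0},{"claw":0.3,"travel":[0.01,0.01,-0.24],"turn":0}]' 25
python3 - <<'E'
from h import *
a=imaging.get_image('scene')[:,:,::-1]
cv2.imwrite('pics/c3.png',cv2.resize(a[120:200,290:390],None,fx=7,fy=7,interpolation=cv2.INTER_CUBIC))
for z in(.19,.16,.14,.13): print(z,((proj('scene',np.array([.607,-.199,z]))-[290,120])*7).round())
E
```

```text
clock: 2.25
position: [0.608, -0.1997, 0.1516]
ee_rot: [0.001, 0.998, 0.059, 0.001]
contact_force: [-0.3, 0.8, -0.1]
width: 0.0591
gripper_force: 0.0
0.19 [370. 184.]
0.16 [362. 267.]
0.14 [357. 321.]
0.13 [354. 348.]
```

View pics/c3.png

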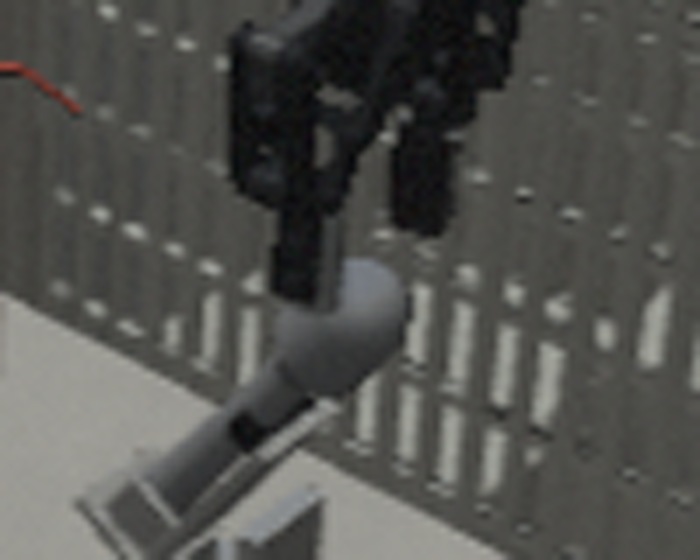

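The picture shows the fingertips at (305,305) and (420,235), still level with the top of the dome and too high for the belt. I'll lower 15 mm and close.

```bash
python3 -m inch '[{"claw":0.3,"travel":[0,0,-0.075],"turn":0},{"claw":0.0,"travel":[0,0,-0.075],"turn":0},{"claw":-0.3,"travel":[0,0,-0.075],"turn":0},{"claw":-0.5,"travel":[0,0,-0.075],"turn":0},{"claw":-0.5,"travel":[0,0,-0.075],"turn":0}]' 25
python3 - <<'E'
from h import *
a=imaging.get_image('scene')[:,:,::-1]
cv2.imwrite('pics/c4.png',cv2.resize(a[120:200,290:390],None,fx=7,fy=7,interpolation=cv2.INTER_CUBIC))
E
```

```text
clock: 2.8
position: [0.6072, -0.1992, 0.1359]
ee_rot: [0.0, 0.998, 0.06, 0.0]
contact_force: [-1.4, 1.7, 0.7]
width: 0.0342
gripper_force: 25.3
```

View pics/c4.png

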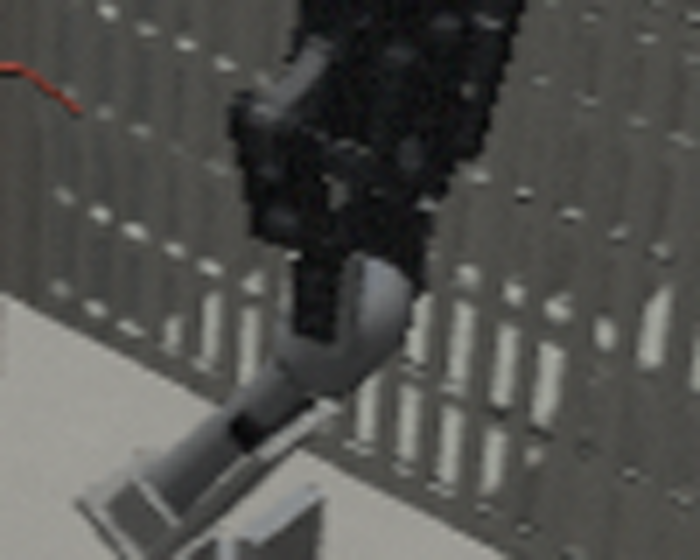

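The near finger's tip at (315,335) overlaps the belt, and the 34 mm width fits the 36 mm belt. Lifting straight up.

```bash
python3 -m inch '[{"claw":-0.5,"travel":[0,0,0.05],"turn":0},{"claw":-0.5,"travel":[0,0,0.15],"turn":0},{"claw":-0.5,"travel":[0,0,0.25],"turn":0},{"claw":-0.5,"travel":[0,0,0.4],"turn":0},{"claw":-0.5,"travel":[0,0,0.55],"turn":0}]' 25
python3 -m inch '[{"claw":-0.5,"travel":[0,0,0.15],"turn":0},{"claw":-0.5,"travel":[0,0,0.3],"turn":0},{"claw":-0.5,"travel":[0,0,0.45],"turn":0},{"claw":-0.5,"travel":[0,0,0.55],"turn":0},{"claw":-0.5,"travel":[0,0,0.55],"turn":0}]' 25
python3 - <<'E'
from h import *
a=imaging.get_image('scene')[:,:,::-1]
cv2.imwrite('pics/c5.png',cv2.resize(a[20:180,250:420],None,fx=3.5,fy=3.5,interpolation=cv2.INTER_CUBIC))
E
```

```text
clock: 3.35
position: [0.6063, -0.1989, 0.2445]
ee_rot: [-0.001, 0.998, 0.059, -0.002]
contact_force: [1.2, -1.1, -8.3]
width: 0.0338
gripper_force: 28.1
clock: 3.85
position: [0.6082, -0.1998, 0.3581]
ee_rot: [0.001, 0.998, 0.059, 0.002]
contact_force: [0.4, 0.1, -7.2]
width: 0.0336
gripper_force: 27.9
```

View pics/c5.png

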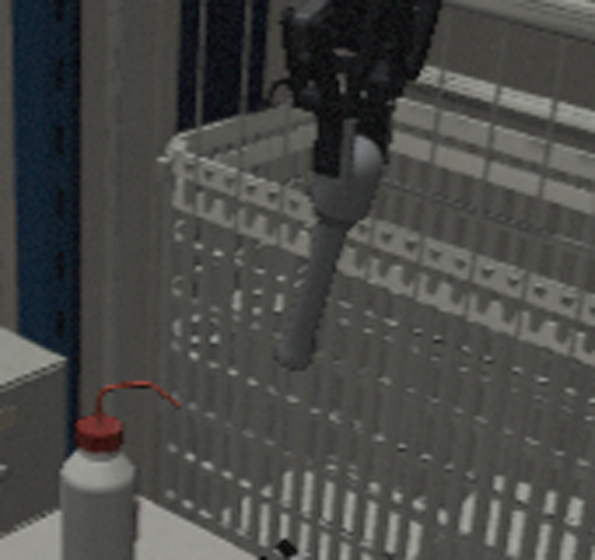

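```bash
python3 - <<'E'
from h import *
from scipy.optimize import least_squares
q=lambda u,v:np.array([250+u/3.5,20+v/3.5])
F,H,D=q(292,358),q(347,186),q(368,140)
l=np.array([-.9925,-.122,0])
def pts(p):
    t,x,z=p;u=np.sin(t)*l+np.array([0,0,np.cos(t)]);h=np.array([x,-.2,z]);return h-.118*u,h,h+.0*u
f=lambda p:np.r_[proj('scene',pts(p)[0])-F,proj('scene',pts(p)[1])-H]
r=least_squares(f,[.3,.608,.35],x_scale=[.1,.01,.01]);print(np.degrees(r.x[0]),r.x,r.fun)
E
```

```text
13.15882410083656 [0.22966481 0.61014803 0.35322997] [ 0.16782616 -0.27440992 -0.12751742  0.23838326]
```

```bash
python3 -m inch '[{"claw":-0.5,"travel":[-0.05,0.1,0],"turn":0},{"claw":-0.5,"travel":[-0.1,0.25,0],"turn":0},{"claw":-0.5,"travel":[-0.15,0.45,0],"turn":0},{"claw":-0.5,"travel":[-0.2,0.65,0],"turn":0},{"claw":-0.5,"travel":[-0.25,0.85,0],"turn":0}]' 20
python3 -m inch '[{"claw":-0.5,"travel":[-0.04,0.2,0],"turn":0},{"claw":-0.5,"travel":[-0.07,0.4,0],"turn":0},{"claw":-0.5,"travel":[-0.09,0.6,0],"turn":0},{"claw":-0.5,"travel":[-0.1,0.73,0],"turn":0},{"claw":-0.5,"travel":[-0.1,0.78,0],"turn":0}]' 20
python3 -m inch '[{"claw":-0.5,"travel":[0.15,0,0],"turn":0},{"claw":-0.5,"travel":[0.28,0,0],"turn":0},{"claw":-0.5,"travel":[0.38,0,0],"turn":0},{"claw":-0.5,"travel":[0.45,0,0],"turn":0},{"claw":-0.5,"travel":[0.5,0,0],"turn":0}]' 20
python3 - <<'E'
from h import *
a=imaging.get_image('scene')[:,:,::-1];b=imaging.get_image('top')[:,:,::-1]
p=proj('scene',get_state()['position']);print(p,get_state()['position'])
x,y=int(p[0])-60,max(int(p[1])-50,0);print(x,y)
cv2.imwrite('pics/c6.png',cv2.resize(a[y:y+140,x:x+130],None,fx=4,fy=4,interpolation=cv2.INTER_CUBIC))
E
```

```text
clock: 4.4
position: [0.5556, -0.0278, 0.3523]
ee_rot: [-0.001, 0.998, 0.059, -0.003]
contact_force: [1.1, 1.5, -8.0]
width: 0.0337
gripper_force: 27.7
clock: 4.9
position: [0.5354, 0.1297, 0.3527]
ee_rot: [-0.001, 0.998, 0.061, -0.003]
contact_force: [-0.4, 0.0, -7.9]
width: 0.0342
gripper_force: 27.6
clock: 5.4
position: [0.6376, 0.1258, 0.3523]
ee_rot: [0.001, 0.998, 0.059, -0.003]
contact_force: [-0.1, 0.0, -8.0]
width: 0.0333
gripper_force: 26.7
[210.69247647 116.16061883] [0.6382778  0.12605407 0.35275133]
150 66
```

View pics/c6.png

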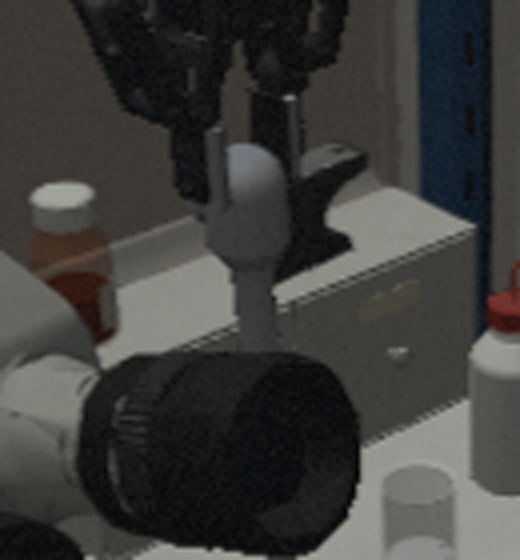

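```bash
python3 - <<'E'
from h import *
l=np.array([-.9925,-.122,0])
h=np.array([.637,.126,.35])
for t in(-15,-10,-5,0,5,10):
    r=np.radians(t);u=np.sin(r)*l+np.array([0,0,np.cos(r)])
    P=[(proj('scene',h+k*u)-[150,66])*4 for k in(.03,0,-.02,-.08)]
    print(t,*[p.round(0) for p in P],'dx/dv',(P[3]-P[2])[0]/(P[3]-P[2])[1])
E
```

```text
-15 [227. 137.] [245. 208.] [257. 253.] [291. 385.] dx/dv 0.2601684875117191
-10 [231. 138.] [245. 208.] [254. 253.] [280. 383.] dx/dv 0.20041230746444808
-5 [236. 138.] [245. 208.] [251. 252.] [269. 379.] dx/dv 0.1393830100335497
0 [240. 140.] [245. 208.] [249. 251.] [258. 375.] dx/dv 0.07606720458803852
5 [245. 142.] [245. 208.] [246. 250.] [247. 369.] dx/dv 0.009300234892884746
10 [249. 144.] [245. 208.] [243. 248.] [236. 362.] dx/dv -0.06232663494329118
```

The crop shows the stake's shank at (256,265)–(259,345). That slope puts it within about 3° of vertical. Lowering towards the plate.

```bash
python3 -m inch '[{"claw":-0.5,"travel":[0,0,-0.1],"turn":0},{"claw":-0.5,"travel":[0,0,-0.25],"turn":0},{"claw":-0.5,"travel":[0,0,-0.4],"turn":0},{"claw":-0.5,"travel":[0,0,-0.52],"turn":0},{"claw":-0.5,"travel":[0,0,-0.6],"turn":0}]'
python3 -m inch '[{"claw":-0.5,"travel":[0,0,-0.03],"turn":0},{"claw":-0.5,"travel":[0,0,-0.06],"turn":0},{"claw":-0.5,"travel":[0,0,-0.08],"turn":0},{"claw":-0.5,"travel":[0,0,-0.08],"turn":0},{"claw":-0.5,"travel":[0,0,-0.08],"turn":0}]'
python3 - <<'E'
from h import *
s=get_state();print(s['position'],s['contact_force'],s['width'])
cv2.imwrite('pics/c7t.png',imaging.get_image('top')[:,:,::-1])
a=imaging.get_image('scene')[:,:,::-1]
cv2.imwrite('pics/c7.png',cv2.resize(a[150:290,150:290],None,fx=4,fy=4,interpolation=cv2.INTER_CUBIC))
E
```

```text
clock: 6.0
position: [0.6347, 0.1264, 0.2325]
ee_rot: [0.0, 0.998, 0.059, -0.003]
contact_force: [0.1, 0.6, -7.1]
width: 0.0341
gripper_force: 26.7
clock: 6.5
position: [0.6376, 0.1267, 0.2201]
ee_rot: [0.0, 0.998, 0.06, 0.001]
contact_force: [-1.1, 0.2, -8.1]
width: 0.034
gripper_force: 26.7
[0.63759195 0.12674874 0.22005615] [-1.08431443  0.20770501 -8.11252972] 0.034027031951547125
```

View pics/c7.png

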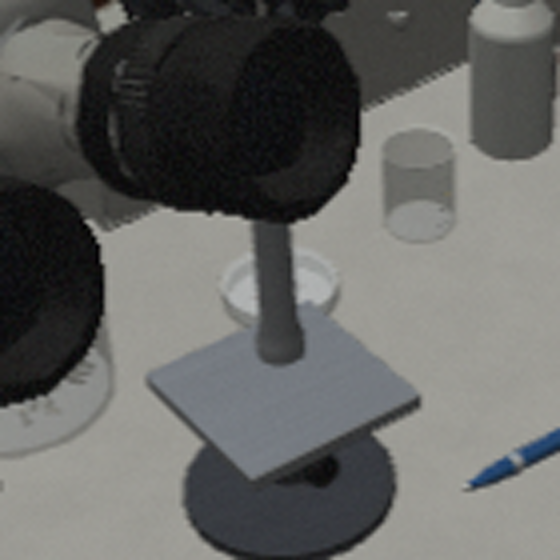

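```bash
python3 - <<'E'
from h import *
l=np.array([-.9925,-.122,0]);h=np.array([.637,.1265,.2195])
for t in(-5,0,5):
    r=np.radians(t);u=np.sin(r)*l+np.array([0,0,np.cos(r)])
    P=[(proj('scene',h+k*u)-[150,150])*4 for k in(-.055,-.1,-.12)]
    print(t,*[p.round(0) for p in P],'dx/dv',(P[1]-P[0])[0]/(P[1]-P[0])[1])
E
```

```text
-5 [279. 238.] [291. 316.] [295. 350.] dx/dv 0.1449238877614092
0 [272. 234.] [278. 310.] [280. 342.] dx/dv 0.07638463962225604
5 [265. 230.] [265. 302.] [265. 333.] dx/dv 0.002717105559246748
```

The foot is at (280,352) and the shank slope matches 0° tilt. Continuing down gently.

```bash
python3 -m inch '[{"claw":-0.5,"travel":[0,0,-0.02],"turn":0},{"claw":-0.5,"travel":[0,0,-0.04],"turn":0},{"claw":-0.5,"travel":[0,0,-0.06],"turn":0},{"claw":-0.5,"travel":[0,0,-0.075],"turn":0},{"claw":-0.5,"travel":[0,0,-0.075],"turn":0}]'
python3 -m inch '[{"claw":-0.5,"travel":[0,0,-0.005],"turn":0},{"claw":-0.5,"travel":[0,0,-0.01],"turn":0},{"claw":-0.5,"travel":[0,0,-0.01],"turn":0}]'
python3 -m inch '[{"claw":-0.5,"travel":[0,0,-0.005],"turn":0},{"claw":-0.5,"travel":[0,0,-0.01],"turn":0},{"claw":-0.5,"travel":[0,0,-0.01],"turn":0}]'
```

```text
clock: 7.1
position: [0.6368, 0.1267, 0.2033]
ee_rot: [0.0, 0.998, 0.059, -0.001]
contact_force: [-0.3, -0.1, -6.6]
width: 0.0339
gripper_force: 26.7
clock: 7.4
position: [0.6373, 0.1267, 0.2022]
ee_rot: [0.0, 0.998, 0.06, 0.0]
contact_force: [-0.3, -0.2, -8.5]
width: 0.0342
gripper_force: 26.7
clock: 7.7
position: [0.6372, 0.1267, 0.2]
ee_rot: [0.0, 0.998, 0.06, -0.0]
contact_force: [0.0, 0.8, -7.5]
width: 0.0339
gripper_force: 26.7
```

```bash
for i in 1; do :; done
python3 -m inch '[{"claw":-0.5,"travel":[0,0,-0.005],"turn":0},{"claw":-0.5,"travel":[0,0,-0.01],"turn":0},{"claw":-0.5,"travel":[0,0,-0.01],"turn":0}]'|grep -E "pos|con"
python3 -m inch '[{"claw":-0.5,"travel":[0,0,-0.005],"turn":0},{"claw":-0.5,"travel":[0,0,-0.01],"turn":0},{"claw":-0.5,"travel":[0,0,-0.01],"turn":0}]'|grep -E "pos|con"
```

```text
position: [0.6377, 0.1268, 0.1989]
contact_force: [-0.1, 0.1, -5.1]
position: [0.6386, 0.1269, 0.1987]
contact_force: [-1.1, 1.0, 5.1]
```

Contact. I'll ease off a little, then open slowly.

```bash
python3 -m inch '[{"claw":-0.5,"travel":[0,0,0.004],"turn":0},{"claw":-0.5,"travel":[0,0,0.004],"turn":0},{"claw":-0.5,"travel":[0,0,0.004],"turn":0}]'
python3 - <<'E'
from h import *
s=get_state();print(s['position'],s['contact_force'],s['moment'])
a=imaging.get_image('scene')[:,:,::-1]
cv2.imwrite('pics/c8.png',cv2.resize(a[190:290,170:290],None,fx=5,fy=5,interpolation=cv2.INTER_CUBIC))
l=np.array([-.9925,-.122,0]);h=np.array([.638,.1265,.1985])
for t in(-5,0,5):
    r=np.radians(t);u=np.sin(r)*l+np.array([0,0,np.cos(r)])
    P=[(proj('scene',h+k*u)-[170,190])*5 for k in(-.055,-.1,-.127)]
    print(t,*[p.round(0) for p in P],'dx/dv',(P[1]-P[0])[0]/(P[1]-P[0])[1])
E
```

```text
clock: 8.6
position: [0.6381, 0.1269, 0.1987]
ee_rot: [-0.0, 0.998, 0.06, 0.002]
contact_force: [-1.0, -0.3, 6.7]
width: 0.0337
gripper_force: 28.0
[0.63812415 0.12685518 0.1986771 ] [-0.95648373 -0.32352284  6.69355085] [-0.01917839  0.09854478  0.02531065]
-5 [251. 141.] [265. 236.] [273. 292.] dx/dv 0.14614496639674227
0 [242. 136.] [249. 228.] [253. 281.] dx/dv 0.07683919557057185
5 [233. 131.] [233. 219.] [233. 269.] dx/dv 0.002124219944704814
```

View pics/c8.png

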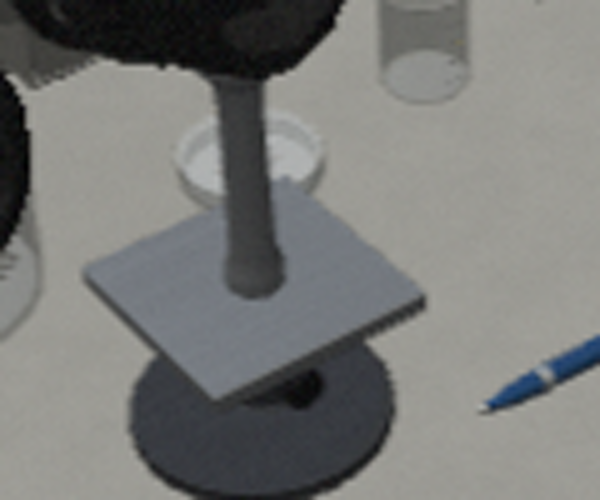

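Upright and centred: the foot at (254,285) sits at the plate's middle (253,289). Releasing.

```bash
python3 -m inch '[{"claw":-0.25,"travel":[0,0,0.004],"turn":0},{"claw":-0.2,"travel":[0,0,0.004],"turn":0},{"claw":-0.15,"travel":[0,0,0.004],"turn":0},{"claw":-0.1,"travel":[0,0,0.004],"turn":0},{"claw":-0.05,"travel":[0,0,0.004],"turn":0}]'
python3 -m inch '[{"claw":0.0,"travel":[0,0,0],"turn":0},{"claw":0.05,"travel":[0,0,0],"turn":0},{"claw":0.1,"travel":[0,0,0],"turn":0},{"claw":0.1,"travel":[0,0,0],"turn":0},{"claw":0.1,"travel":[0,0,0],"turn":0}]'
python3 -m inch '[{"claw":0.1,"travel":[0,0,0],"turn":0},{"claw":0.1,"travel":[0,0,0],"turn":0},{"claw":0.1,"travel":[0,0,0],"turn":0},{"claw":0.1,"travel":[0,0,0],"turn":0},{"claw":0.1,"travel":[0,0,0],"turn":0}]'
python3 - <<'E'
from h import *
a=imaging.get_image('scene')[:,:,::-1]; old=cv2.imread('pics/c8.png')
n=cv2.resize(a[190:290,170:290],None,fx=5,fy=5,interpolation=cv2.INTER_CUBIC);cv2.imwrite('pics/c9.png',n)
# horizontal shift of shank between pictures, by rows
for y0,y1 in((90,150),(190,240),(250,295)):
    t=old[y0:y1,200:300];r=cv2.matchTemplate(n[y0:y1,180:320],t,cv2.TM_CCOEFF_NORMED);print(cv2.minMaxLoc(r)[3][0]-20,cv2.minMaxLoc(r)[1])
E
```

```text
clock: 9.15
position: [0.637, 0.1267, 0.1971]
ee_rot: [0.0, 0.998, 0.06, -0.001]
contact_force: [0.0, 0.1, -0.0]
width: 0.0405
gripper_force: 0.0
clock: 9.65
position: [0.6373, 0.1267, 0.1979]
ee_rot: [0.0, 0.998, 0.06, 0.0]
contact_force: [-0.1, 1.1, -0.2]
width: 0.047
gripper_force: 0.0
clock: 10.15
position: [0.6373, 0.1268, 0.1978]
ee_rot: [0.0, 0.998, 0.06, 0.0]
contact_force: [-0.8, -0.5, 0.3]
width: 0.047
gripper_force: 0.0
2 0.9943914413452148
1 0.996080756187439
0 0.994800329208374
```

Standing free. Now the nudge: the fingers straddle the head, so I'll shift the tool about 10 mm in +y (6.5 mm gap plus 3.5 mm of push).

```bash
cat > m.py <<'E'
from h import *
n=cv2.resize(imaging.get_image('scene')[190:290,170:290,::-1],None,fx=5,fy=5,interpolation=cv2.INTER_CUBIC); old=cv2.imread('pics/c9.png')
for y0,y1 in((90,150),(190,240),(250,295)):
    t=old[y0:y1,200:300];r=cv2.matchTemplate(n[y0:y1,170:330],t,cv2.TM_CCOEFF_NORMED);print(cv2.minMaxLoc(r)[3][0]-30,round(cv2.minMaxLoc(r)[1],3))
E
python3 -m inch '[{"claw":0.1,"travel":[-0.002,0.018,0],"turn":0},{"claw":0.1,"travel":[-0.004,0.03,0],"turn":0},{"claw":0.1,"travel":[-0.005,0.037,0],"turn":0},{"claw":0.1,"travel":[-0.006,0.044,0],"turn":0},{"claw":0.1,"travel":[-0.006,0.05,0],"turn":0}]'
python3 -m inch '[{"claw":0.1,"travel":[0,0,0],"turn":0},{"claw":0.1,"travel":[0,0,0],"turn":0}]'
python3 m.py
```

```text
clock: 10.7
position: [0.6361, 0.1368, 0.1979]
ee_rot: [0.0, 0.998, 0.06, 0.0]
contact_force: [0.5, -0.9, 0.6]
width: 0.0474
gripper_force: 0.2
clock: 10.9
position: [0.6361, 0.1367, 0.1978]
ee_rot: [0.0, 0.998, 0.06, -0.0]
contact_force: [-0.2, -0.5, 0.1]
width: 0.0469
gripper_force: 0.2
-5 0.993
-3 0.991
-1 0.996
```

The shank's upper part shifted -5 px against -1 px at the foot, a tilt of about 0.03 rad, with contact shown by the 0.2 N finger force. Backing off slowly.

```bash
python3 -m inch '[{"claw":0.1,"travel":[0.001,-0.005,0],"turn":0},{"claw":0.1,"travel":[0.001,-0.01,0],"turn":0},{"claw":0.1,"travel":[0.002,-0.015,0],"turn":0},{"claw":0.1,"travel":[0.003,-0.02,0],"turn":0},{"claw":0.1,"travel":[0.003,-0.025,0],"turn":0}]'
python3 -m inch '[{"claw":0.1,"travel":[0.001,-0.007,0],"turn":0},{"claw":0.1,"travel":[0.002,-0.014,0],"turn":0},{"claw":0.1,"travel":[0.003,-0.02,0],"turn":0},{"claw":0.1,"travel":[0.003,-0.025,0],"turn":0},{"claw":0.1,"travel":[0.003,-0.025,0],"turn":0}]'
python3 m.py
python3 -m inch '[{"claw":0.3,"travel":[0,0,0],"turn":0},{"claw":0.5,"travel":[0,0,0],"turn":0},{"claw":0.7,"travel":[0,0,0],"turn":0},{"claw":0.7,"travel":[0,0,0.05],"turn":0},{"claw":0.7,"travel":[0,0,0.1],"turn":0}]'
python3 -m inch '[{"claw":0.7,"travel":[0,0,0.1],"turn":0},{"claw":0.7,"travel":[0,0,0.25],"turn":0},{"claw":0.7,"travel":[0,0,0.4],"turn":0},{"claw":0.7,"travel":[0,0,0.5],"turn":0},{"claw":0.7,"travel":[0,0,0.5],"turn":0}]'
python3 -m inch '[{"claw":0.7,"travel":[0,0,0],"turn":0},{"claw":0.7,"travel":[0,0,0],"turn":0},{"claw":0.7,"travel":[0,0,0],"turn":0},{"claw":0.7,"travel":[0,0,0],"turn":0},{"claw":0.7,"travel":[0,0,0],"turn":0}]'
python3 m.py
```

```text
clock: 11.45
position: [0.6367, 0.1317, 0.1978]
ee_rot: [-0.0, 0.998, 0.059, -0.0]
contact_force: [0.4, 0.0, 0.3]
width: 0.047
gripper_force: 0.0
clock: 11.95
position: [0.6373, 0.1266, 0.1978]
ee_rot: [0.0, 0.998, 0.059, 0.0]
contact_force: [-0.4, 0.5, 1.2]
width: 0.0468
gripper_force: 0.0
0 0.999
0 0.999
0 0.998
clock: 12.5
position: [0.6373, 0.1268, 0.2185]
ee_rot: [0.0, 0.998, 0.06, -0.0]
contact_force: [-0.0, 0.4, 1.0]
width: 0.0726
gripper_force: 0.0
clock: 13.0
position: [0.639, 0.1269, 0.3228]
ee_rot: [-0.0, 0.998, 0.06, 0.004]
contact_force: [0.2, 0.3, 0.3]
width: 0.0726
gripper_force: 0.0
clock: 13.5
position: [0.6371, 0.1267, 0.3171]
ee_rot: [0.0, 0.998, 0.059, -0.001]
contact_force: [-0.2, 0.3, -0.8]
width: 0.0726
gripper_force: 0.0
0 0.999
0 0.998
0 0.998
```

The stake is back exactly where it was before the nudge, and nothing is touching it. Handing in.

```bash
python3 -c "
from rig import ticket
print(ticket.sign_off())"
```

```text
the job is handed in; nothing more can be done
None
```

The job is handed in, with no verdict shown: in the camera pictures the stake stands upright at the middle of the plate, was rocked about 0.03 rad by one fingertip, settled back with no measurable shift, and is clear of the gripper.

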